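# Scrape the broken crockery into the bin and shut it

### The arm

A 6-joint arm with a two-finger parallel gripper is mounted at the origin on the work surface. World frame = base frame: x ahead of the robot, y to its left, z up, the work surface at z = 0. Lengths are in m, angles in rad, forces in N, time in s.
With the tool pointing down it reaches from about 0.225 to 0.875 m from the base axis. Payload 3.4 kg.
Tool frame: the origin (TCP) lies at the very end of the fingers, on their centre line; the grasp point (between the pads) lies 19 mm behind it; z points along the fingers, y is the direction in which the jaws open and shut (so a half turn about z gives the same grasp; the last joint's range is limited). The gripper opens to 85 mm and grips with 20 to 120 N. Pads are 22 mm wide; open, the fingers measure 114 mm over their backs; the gripper's body (76 mm by 85 mm) begins 54 mm behind the grasp point. The pads swing forward as they close: fully open they stand 13 mm farther back than shut.
Start: joints at [1.134, 0.276, 1.505, -0, 1.361, -0.121], TCP at [0.179, 0.547, 0.231] pointing down, gripper open.
Joint ranges: [-2.89, 2.89], [-0.75, 2.08], [0.22, 2.7], [-1.18, 4.32], [0.11, 2.71], [-2.7, 2.7]. Speed limits (rad/s): [2.57, 2.57, 3.14, 3.14, 3.14, 3.14].

### API

Orientations are given as a unit quaternion [w, x, y, z].
In Python, from rig import manip gives the robot as it stands. The module is installed in compiled form; this text tells all that it offers.
- The arm moves only by the tool carry_out, never from a script. Its argument "moves" is one flat list of numbers, 5 for each row, row after row: the opening in per cent of the stroke, from 0 (shut) to 100 (fully open), then the shift along the world's x, y, z in cm, then the turn about the world's z in rad. A call has exactly 10 rows; each row shifts and turns the commanded pose from where the row before left it; what a row does not reach is not made up. A row lasts 1/10 s, in which the tool goes at most 50 mm and 8.59 degrees, less where a joint would pass 70% of its speed; a pose out of reach is approached as far as the arm can. A call is refused whole if a number of a shift passes 5 or a number of a turn 0.15, either way. A call with a gripper value outside its range is refused whole. The fingers move at their own pace and stop on an object; "squeeze" is the grip in N (left out, the last holds). Time passes only in rows, so rows that do not move let the fingers close, or fill a call up. It gives the time, the measured TCP pose, the force and the opening at its end, in the units of the state.
- manip.get_state(): the state, without advancing time (a new reading comes with each control period).
- manip.get_image(name): name is "scene" or "side" or "wrist"; returns the picture (420x560x3 uint8, red, green, blue); there is no depth.
- manip.camera_info(name): a dict with "fov_y" (degrees; the focal length in pixels is half the picture's height over the tangent of half this angle, whatever the lens; pixels are square), "cx", "cy" (the principal point, pixels), "dist" ([k1, k2, p1, p2, k3] as OpenCV has them; the pictures are not rectified), "rvec" (rotation vector, rad) and "tvec" (3), from world to camera coordinates, as OpenCV has them; the wrist camera has in their place "hand_eye" (4x4, takes a point from camera to tool coordinates, whose origin is the TCP and whose axes are the flange's). Camera axes: x right, y down, z forward; pixel columns grow to the right and rows downward; lengths in m; the calibration is good to about 2 mm. A picture is of the moment at which its call begins: read the wrist's pose just before it. camera_info takes no time and is no camera call.
- manip.sign_off(): hands the job in, once; it reports no verdict.
The state is a dict: "clock": time; "qpos": joint angles; "qd": joint speeds; "effort": joint torques, N m; "position": TCP position; "ee_rot": TCP orientation; "contact_force": force on the tool from outside, world axes, zero at the start; "moment": the same for the moment, N m; "width": finger opening in m.
Only numpy, scipy, OpenCV 4.12 (cv2) and the standard library are available. Lean on these libraries where they do the work, as an engineer would, in place of code of your own. Each camera call takes 0.05 s, during which the arm holds its last target. There are 200 camera calls.

### The job

A saucer has broken on the wooden board: pick up the yellow scraper block and, with it, push all five blue shards off the end of the board into the red bin beside it, without touching the sharp shards with the fingers. Set the scraper back down on the steel table, well clear of the bin, and close the bin's lid fully. Leave the two bottles and the jar where they stand.

Things in the scene. Friction and masses are not known exactly. Their poses are not given: they have to be found in the camera images.
- board: Fixed raised wooden board on steel legs, 174 (x) by 250 (y) mm, top surface 80 mm above the table. Origin: under its centre, at table level. Along both long sides (x = -81 and +81 mm) runs a rim 12 mm wide, standing 10 mm above the top, which leaves 150 mm between the rims. Both short ends are open; the -y end (y = -125 mm) is over the bin, overhanging the bin's rim by 8 mm.
- bin: Fixed red open bin, 170 (x) by 130 (y) by 60 mm high, walls 5 mm. Origin: centre of its underside, at table level; axes parallel to the board's; it stands at the board's -y end, rim 20 mm below the board's top.
- lid (a joint): Angle in rad of the bin's red lid, 170 (x) by 117 mm, 6 mm thick, hinged on the bin's -y rim (the rim away from the board): 0 closed (lying level on the bin, its top 66 mm above the table), 1.57 upright, at most 2.0 (leaning outward). The stiff hinge holds it where it is above about 1.1; lower down it tends to fall shut.
- lid_hinge (a point): Middle of the lid's hinge line, on the bin's -y rim, 60 mm above the table; axes parallel to the bin's, hinge line along x.
- lid_edge (a point): Middle of the lid's free edge, 117 mm from the hinge line.
- scraper: Loose scraper block, standing on its foot on the table: yellow foot with black rubber underside 120 (x) by 26 (y) mm, 35 mm high; on top a dark wooden grip 70 (x) by 24 (y) mm, from 35 to 85 mm above the underside. Grasp the grip across y from above. Origin: centre of the underside; z up. 0.16 kg.
- chip0: Loose blue glazed crockery shard, irregular, about 20 by 30 mm, 8 mm thick, lying flat on the board. Origin: centre of its underside.
- chip1: Loose blue glazed crockery shard, irregular, about 20 by 30 mm, 8 mm thick, lying flat on the board. Origin: centre of its underside.
- chip2: Loose blue glazed crockery shard, irregular, about 20 by 30 mm, 8 mm thick, lying flat on the board. Origin: centre of its underside.
- chip3: Loose blue glazed crockery shard, irregular, about 20 by 30 mm, 8 mm thick, lying flat on the board. Origin: centre of its underside.
- chip4: Loose blue glazed crockery shard, irregular, about 20 by 30 mm, 8 mm thick, lying flat on the board. Origin: centre of its underside.
- bottle_a: Clear glass bottle, 66 mm across, 220 mm high. Origin: centre of its underside. To be left alone.
- bottle_b: Clear glass bottle, 66 mm across, 220 mm high. Origin: centre of its underside. To be left alone.
- jar: Screw-top glass jar, 80 mm across, 110 mm high. Origin: centre of its underside. To be left alone.
There are look-alikes about, which are no part of the job. There is more than one size of the bin; the one meant has the size given above.

How it is judged:
By the outcome, as a careful person would: the job done as asked, in the order asked, and still so for the second after the job is handed in, with the robot touching nothing.
It also fails if it takes over 72 s, if anything falls off the work surface, if the arm or the gripper's body presses on something with over 40 N, if the wrist force passes 120 N, or if a joint passes its speed limit or range.

## Working session

There is one attempt and no reset: what is moved stays moved. The work goes in short steps, Python scripts to look and compute and a tool call to move; the robot and the scene stay as the last step left them, time stands still between calls to the robot, and variables do not carry over. Pictures are saved under pics/ and viewed, about 8 in all and at most 12, crops included, and the job is handed in when it is done.

Besides the shell and the picture viewer there is one more tool, called after "Emit:" in YAML: its name, and indented under it one key for each argument. carry_out: Moves the arm, as the interface text tells. Its arguments: {"type":"object","properties":{"moves":{"type":"array","items":{"type":"number"}},"squeeze":{"type":"number"}},"required":["moves"]}

```bash
mkdir -p pics; cat > h.py <<'E'
from rig import manip
import numpy as np, cv2
def cam(n):
    i=manip.camera_info(n); f=210/np.tan(np.radians(i["fov_y"])/2)
    K=np.array([[f,0,i["cx"]],[0,f,i["cy"]],[0,0,1]]); d=np.array(i["dist"],float)
    if "rvec" in i:
        R=cv2.Rodrigues(np.array(i["rvec"],float))[0]; t=np.array(i["tvec"],float).ravel()
    else:
        s=manip.get_state(); w,x,y,z=s["ee_rot"]
        from scipy.spatial.transform import Rotation as Ro
        T=np.eye(4); T[:3,:3]=Ro.from_quat([x,y,z,w]).as_matrix(); T[:3,3]=s["position"]
        M=np.linalg.inv(T@np.array(i["hand_eye"])); R=M[:3,:3]; t=M[:3,3]
    return K,d,R,t
def ray(c,px):
    K,d,R,t=c
    u=cv2.undistortPoints(np.array(px,float).reshape(-1,1,2),K,d).reshape(-1,2)
    v=np.c_[u,np.ones(len(u))]@R
    return -R.T@t, v/np.linalg.norm(v,axis=1)[:,None]
def plane(c,px,z):
    o,v=ray(c,px); return o+v*((z-o[2])/v[:,2])[:,None]
def proj(c,P):
    K,d,R,t=c
    return cv2.projectPoints(np.array(P,float).reshape(-1,3),cv2.Rodrigues(R)[0],t,K,d)[0].reshape(-1,2)
def shot(n,f):
    c=cam(n); im=manip.get_image(n); cv2.imwrite("pics/"+f,im[:,:,::-1]); return c,im
E
python3 - <<'E'
from h import *
ims=[]
for n in("scene","side","wrist"):
    c,im=shot(n,n+"0.png"); print(n,-c[2].T@c[3],c[2][2])
E
```

```text
scene [ 1.31129009 -0.52710855  0.72383109] [-0.71623592  0.42249131 -0.55543424]
side [ 0.40012249 -1.01153748  0.78519584] [ 0.0782805   0.80941314 -0.58199874]
wrist [0.11709528 0.56713835 0.3730889 ] [ 0.24621282 -0.0820138  -0.9657396 ]
```

View pics/scene0.png

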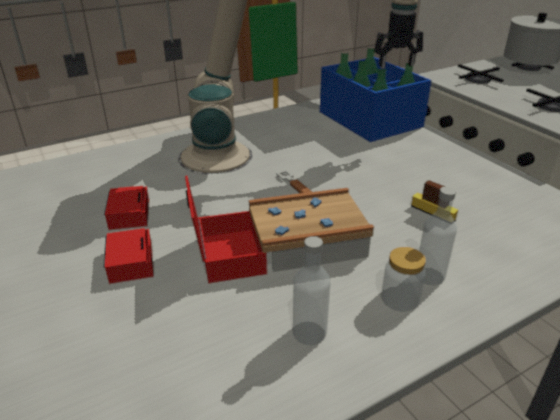

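View pics/side0.png

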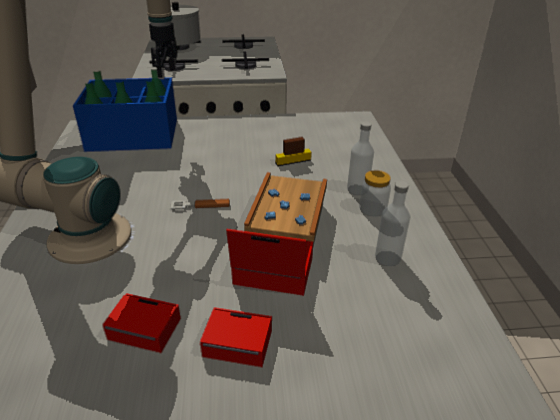

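The scene view shows the board at (310,217), the open bin at (230,240), the scraper at (434,202), a jar at (405,278), and bottles at (311,300) and (437,250). The side view shows the scraper at (293,152). I'll measure by masks and look at one enlarged composite.

```bash
python3 - <<'E'
from h import *
a=cv2.imread("pics/scene0.png");b=cv2.imread("pics/side0.png")
A=cv2.resize(a[170:290,180:380],None,fx=4,fy=4,interpolation=cv2.INTER_CUBIC)[:,:800]
A=cv2.resize(a[175:285,180:380],(545,300),interpolation=cv2.INTER_CUBIC)
A2=cv2.resize(a[175:235,400:470],(255,219),interpolation=cv2.INTER_CUBIC)
B=cv2.resize(b[130:300,220:340],(212,300),interpolation=cv2.INTER_CUBIC)
cs=cam("scene");cd=cam("side")
def blobs(im,lo,hi,amin):
    m=cv2.inRange(cv2.cvtColor(im,cv2.COLOR_BGR2HSV),lo,hi)
    n,l,s,c=cv2.connectedComponentsWithStats(m); return [(s[i],c[i],l==i) for i in range(1,n) if s[i,4]>=amin]
for nm,im,c,roi in(("scene",a,cs,(240,180,380,260)),("side",b,cd,(240,170,335,235))):
    for s,ce,m in blobs(im,(95,80,60),(125,255,255),12):
        if roi[0]<ce[0]<roi[2] and roi[1]<ce[1]<roi[3]: print(nm,"chip",ce.round(1),s[4],plane(c,ce,.086)[0].round(3))
    for s,ce,m in blobs(im,(22,150,60),(32,255,255),40):
        print(nm,"yellow",ce.round(1),s, plane(c,ce,.02)[0].round(3))
        ys,xs=np.nonzero(m); r=cv2.minAreaRect(np.c_[xs,ys].astype(np.float32)); print(cv2.boxPoints(r).round(1).tolist())
# bright composites
C=np.zeros((600,800,3),np.uint8)
C[:300,:545]=A; C[:219,545:]=A2
Bb=cv2.resize(b[165:300,220:340],(266,300),interpolation=cv2.INTER_CUBIC); C[300:,:266]=Bb
B3=cv2.resize(b[100:280,340:430],(150,300),interpolation=cv2.INTER_CUBIC); C[300:,270:420]=B3
B4=cv2.resize(b[130:170,265:325],(375,250),interpolation=cv2.INTER_CUBIC); C[300:550,425:]=B4
cv2.imwrite("pics/comp.png",C)
# bottle bases/ jar caps
for nm,p,z in(("a_scene",(310,333),0),("c_scene",(434,273),0),("jarcap",(407,259),.11)): print(nm,plane(cs,p,z)[0].round(3))
for nm,p,z in(("a",(389,258),0),("b",(360,190),0),("jarcap",(377,178),.11)): print(nm,plane(cd,p,z)[0].round(3))
E
```

```text
scene chip [315.3 201.8] 36 [0.493 0.046 0.086]
scene chip [274.5 210.8] 39 [ 0.478 -0.056  0.086]
scene chip [299.8 213.7] 38 [ 0.518 -0.012  0.086]
scene chip [326.2 222.3] 45 [0.577 0.02  0.086]
scene chip [281.  230.1] 49 [ 0.551 -0.082  0.086]
scene yellow [423.8 204. ] [412 194  26  20 277] [0.562 0.343 0.02 ]
[[410.20001220703125, 203.60000610351562], [416.0, 192.0], [438.79998779296875, 203.39999389648438], [433.0, 215.0]]
side chip [273.3 192. ] 38 [0.49  0.044 0.086]
side chip [304.9 196. ] 42 [0.572 0.018 0.086]
side chip [284.1 204.1] 45 [ 0.514 -0.015  0.086]
side chip [269.8 214.6] 44 [ 0.473 -0.058  0.086]
side chip [300.2 219.4] 47 [ 0.547 -0.084  0.086]
side yellow [292.7 157. ] [276 149  35  16 320] [0.58  0.347 0.02 ]
[[274.79998779296875, 154.0], [309.5, 148.1999969482422], [311.3999938964844, 159.10000610351562], [276.6000061035156, 164.89999389648438]]
a_scene [ 0.767 -0.144  0.   ]
c_scene [0.76  0.187 0.   ]
jarcap [0.787 0.064 0.11 ]
a [ 0.766 -0.149  0.   ]
b [0.766 0.164 0.   ]
jarcap [0.775 0.055 0.11 ]
```

View pics/comp.png

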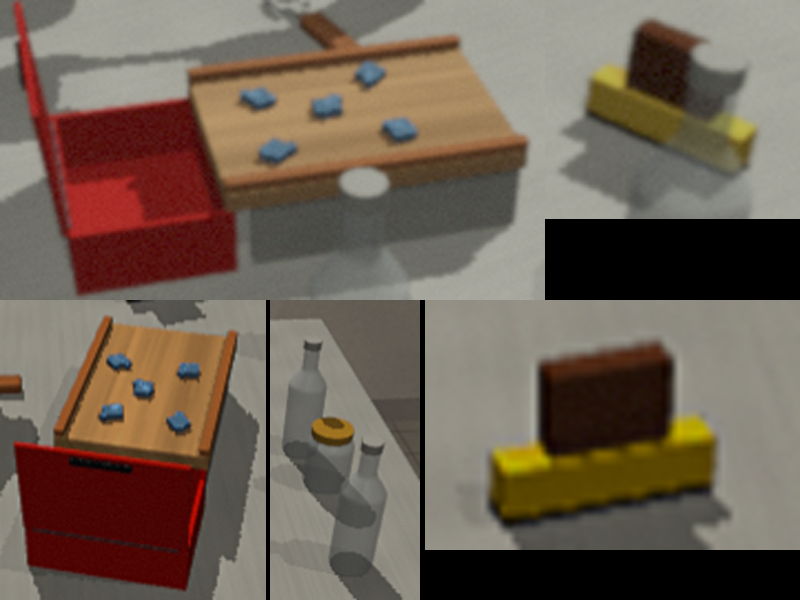

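The composite shows the rims, the five chips between them, the lid upright behind the bin, and the scraper turned slightly. Next I'll cast rays at its corner points.

```bash
python3 - <<'E'
from h import *
cs=cam("scene");cd=cam("side")
S=lambda x,y:(180+x/2.725-.3,175+y/2.727-.3)
D=lambda x,y:(220+x/2.217-.3,165+(y-300)/2.222-.3)
G=lambda x,y:(265+(x-425)/6.25-.4,130+(y-300)/6.25-.4)
def P(n,c,ps,z): print(n,plane(c,ps,z).round(3).tolist())
P("rim scene farL,farR,nearL,nearR",cs,[S(190,72),S(459,38),S(228,193),S(526,146)],.09)
P("rim side leftfar,leftnear,rightfar,rightnear",cd,[D(107,318),D(56,430),D(237,334),D(213,455)],.09)
P("bin rim scene nearR, nearL",cs,[S(237,214),S(70,236)],.06)
P("lid base side L,R (z0?) ",cd,[D(30,565),D(186,588)],.0)
P("lid top side",cd,[D(16,444),D(206,466)],.177)
P("lid top scene far",cs,[S(16,3)],.177)
P("grip top",cd,[G(540,358),G(660,343),G(672,352),G(550,368)],.085)
P("foot front bottom",cd,[G(500,520),G(712,482)],.0)
P("foot front top",cd,[G(495,470),G(712,435)],.035)
E
```

```text
rim scene farL,farR,nearL,nearR [[0.417, -0.09, 0.09], [0.49, 0.146, 0.09], [0.584, -0.144, 0.09], [0.652, 0.091, 0.09]]
rim side leftfar,leftnear,rightfar,rightnear [[0.483, 0.138, 0.09], [0.41, -0.094, 0.09], [0.643, 0.087, 0.09], [0.575, -0.151, 0.09]]
bin rim scene nearR, nearL [[0.577, -0.132, 0.06], [0.535, -0.256, 0.06]]
lid base side L,R (z0?)  [[0.375, -0.208, 0.0], [0.535, -0.255, 0.0]]
lid top side [[0.37, -0.228, 0.177], [0.544, -0.274, 0.177]]
lid top scene far [[0.375, -0.223, 0.177]]
grip top [[0.548, 0.353, 0.085], [0.612, 0.365, 0.085], [0.617, 0.355, 0.085], [0.552, 0.341, 0.085]]
foot front bottom [[0.526, 0.335, 0.0], [0.643, 0.367, 0.0]]
foot front top [[0.522, 0.326, 0.035], [0.64, 0.355, 0.035]]
```

```bash
python3 - <<'E'
from h import *
from scipy.spatial.transform import Rotation as Ro
s=manip.get_state(); w,x,y,z=s["ee_rot"]; M=Ro.from_quat([x,y,z,w]).as_matrix()
print(s["clock"],s["position"],M.round(3).tolist(), "tool y yaw",np.arctan2(M[1,1],M[0,1]),s["width"])
cs=cam("scene");cd=cam("side")
print("crate",plane(cs,[(378,134),(427,125),(323,105)],0).round(3).tolist(),plane(cd,[(84,149),(174,147)],0).round(3).tolist())
print("small boxes",plane(cs,[(109,226),(148,222),(109,279),(152,275)],0).round(3).tolist(),plane(cd,[(107,328),(166,348),(202,352),(266,362)],0).round(3).tolist())
# bottle in crate tops triangulated
def tri(p,q):
    o1,v1=ray(cs,p);o2,v2=ray(cd,q);A=np.c_[v1[0],-v2[0]];k=np.linalg.lstsq(A,o2-o1,rcond=None)[0];return (o1+v1[0]*k[0]).round(3),(o2+v2[0]*k[1]).round(3)
print("crate corner top",tri((428,95),(173,82)),tri((368,95),(173,82)))
E
```

```text
0.15 [0.17841492 0.54620254 0.23064716] [[-0.951, 0.311, -0.001], [0.311, 0.951, -0.001], [0.0, -0.001, -1.0]] tool y yaw 1.2550061767452236 0.08551491004325858
crate [[0.135, 0.547, 0.0], [0.165, 0.745, 0.0], [-0.177, 0.534, 0.0]] [[-0.134, 0.497, 0.0], [0.178, 0.486, 0.0]]
small boxes [[0.213, -0.385, 0.0], [0.246, -0.295, 0.0], [0.414, -0.436, 0.0], [0.449, -0.351, 0.0]] [[0.107, -0.32, -0.0], [0.237, -0.382, 0.0], [0.31, -0.397, -0.0], [0.436, -0.432, 0.0]]
crate corner top (array([0.175, 0.713, 0.12 ]), array([0.171, 0.723, 0.148])) (array([0.221, 0.411, 0.192]), array([0.209, 0.432, 0.255]))
```

Emit:
carry_out:
  moves: [100,0,0,4,0,100,4,-1.9,1,0.063,100,4.4,-2,0,0.063,100,4.4,-2,0,0.063,100,4.5,-2.1,0,0.063,100,4.5,-2.1,0,0.063,100,4.6,-2.2,0,0.063,100,4.6,-2.2,0,0.063,100,4.6,-2.2,0,0.063,100,4.6,-2.2,0,0.063]

```text
clock: 1.15
position: [0.5786, 0.3581, 0.2809]
ee_rot: [-0.0, -0.126, 0.992, 0.0]
contact_force: [0.5, 1.6, -0.3]
width: 0.0855
```

Emit:
carry_out:
  moves: [100,0,0,-3,0,100,0,0,-4,0,100,0,0,-3,0,100,0,0,0,0,100,0,0,0,0,100,0,0,0,0,100,0,0,0,0,100,0,0,0,0,100,0,0,0,0,100,0,0,0,0]

```text
clock: 2.15
position: [0.5771, 0.3594, 0.1819]
ee_rot: [0.0, -0.125, 0.992, 0.0]
contact_force: [0.2, 0.0, 0.1]
width: 0.0856
```

```bash
python3 - <<'E'
from h import *
c,im=shot("wrist","w1.png"); s=manip.get_state(); print(s["position"],s["clock"])
b=cv2.cvtColor(im,cv2.COLOR_RGB2HSV)
m=cv2.inRange(b,(20,120,50),(34,255,255)); m=cv2.morphologyEx(m,cv2.MORPH_OPEN,np.ones((3,3)))
ys,xs=np.nonzero(m); bx=cv2.boxPoints(cv2.minAreaRect(np.c_[xs,ys].astype(np.float32))); print(bx.round(1).tolist()); print(plane(c,bx,.035).round(4).tolist())
E
```

```text
[0.57706475 0.35936424 0.1816777 ] 2.2
[[252.8000030517578, 138.10000610351562], [279.0, 137.89999389648438], [280.0, 255.0], [253.89999389648438, 255.1999969482422]]
[[0.5294, 0.3274, 0.035], [0.5231, 0.3511, 0.035], [0.6374, 0.382, 0.035], [0.6444, 0.3558, 0.035]]
```

View pics/w1.png

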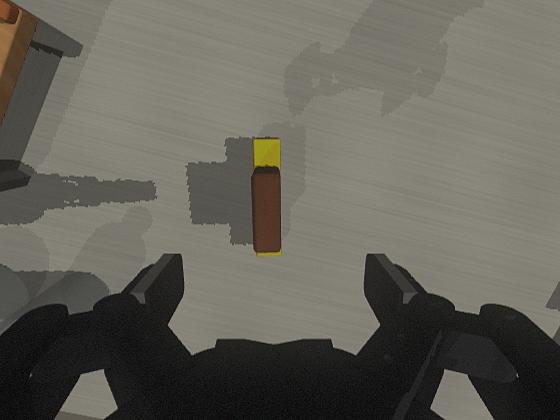

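The scraper foot lies at (253–280, 138–255) px, so its centre is (0.584, 0.354), aligned with the tool. I'll shift +0.6 and −0.5 cm, then descend and grip.

Emit:
carry_out:
  moves: [100,0.6,-0.5,0,0,100,0,0,-4,0,100,0,0,-4,0,100,0,0,-3,0,100,0,0,-2.7,0,100,0,0,0,0,100,0,0,0,0,0,0,0,0,0,0,0,0,0,0,0,0,0,0,0]
  squeeze: 70

```text
clock: 3.2
position: [0.5839, 0.3547, 0.046]
ee_rot: [0.001, -0.125, 0.992, 0.0]
contact_force: [0.7, 0.2, 0.5]
width: 0.0439
```

Emit:
carry_out:
  moves: [0,0,0,0,0,0,0,0,0,0,0,0,0,0,0,0,0,0,0,0,0,0,0,0,0,0,0,0,2,0,0,0,0,2,0,0,0,0,3,0,0,0,0,3,0,0,0,0,3,0]

```text
clock: 4.2
position: [0.5823, 0.354, 0.1742]
ee_rot: [-0.001, -0.125, 0.992, -0.0]
contact_force: [0.8, -0.3, -2.6]
width: 0.0235
```

Emit:
carry_out:
  moves: [0,-0.1,-1,2.6,-0.055,0,-0.3,-2.8,0,-0.055,0,-0.3,-2.8,0,-0.055,0,-0.3,-2.8,0,-0.055,0,-0.3,-2.8,0,-0.055,0,-0.3,-2.8,0,-0.055,0,-0.3,-2.8,0,-0.055,0,-0.3,-2.8,0,-0.055,0,-0.3,-2.6,0,-0.055,0,-0.4,-2.6,0,-0.055]

```text
clock: 5.2
position: [0.5531, 0.0951, 0.1994]
ee_rot: [-0.001, 0.15, 0.989, -0.0]
contact_force: [1.3, -0.2, -2.8]
width: 0.0233
```

Emit:
carry_out:
  moves: [0,0,0,0,0,0,0,0,0,0,0,0,0,0,0,0,0,0,0,0,0,0,0,0,0,0,0,0,0,0,0,0,0,0,0,0,0,0,0,0,0,0,0,0,0,0,0,0,0,0]

```text
clock: 6.2
position: [0.5541, 0.0963, 0.2003]
ee_rot: [0.0, 0.149, 0.989, 0.0]
contact_force: [1.1, -1.2, -2.1]
width: 0.0234
```

```bash
python3 - <<'E'
from h import *
c,im=shot("wrist","w2.png"); s=manip.get_state(); print(s["position"],s["clock"],s["ee_rot"])
for n in("scene","side"): shot(n,n+"2.png")
a=cv2.imread("pics/scene2.png")[150:290,170:390]; b=cv2.imread("pics/side2.png")[120:300,200:360]
w=cv2.imread("pics/w2.png")
C=np.zeros((600,800,3),np.uint8); C[:315,:420]=cv2.resize(w,(420,315)); C[:428,420:]=cv2.resize(b,(380,428),interpolation=cv2.INTER_CUBIC); C[316:583,:420]=cv2.resize(a,(420,267),interpolation=cv2.INTER_CUBIC)
cv2.imwrite("pics/comp2.png",C)
E
```

```text
[0.5540364  0.09626795 0.20035459] 6.25 [3.04751046e-05 1.48871310e-01 9.88856577e-01 5.50223446e-05]
```

View pics/comp2.png

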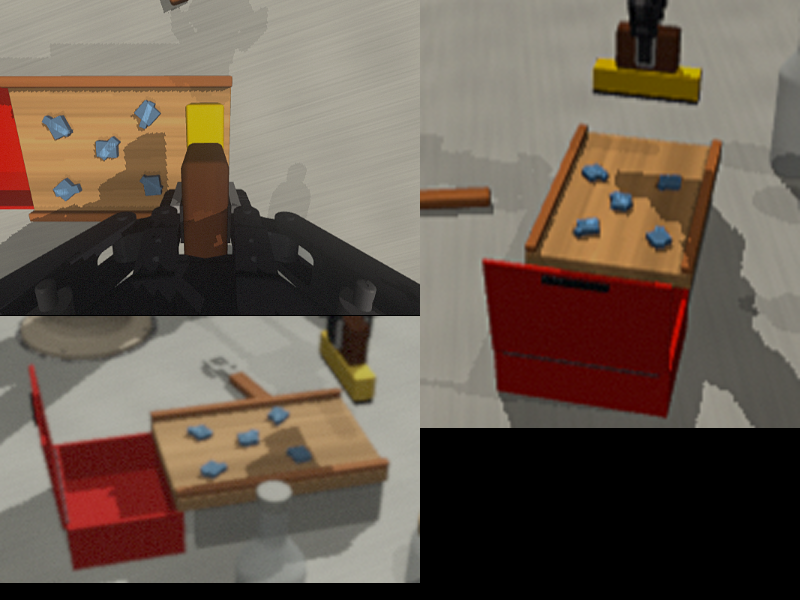

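The wrist view shows the board square to the tool, with the rims at y≈76–88 and 212–220 in the composite and the board end at x≈232.

```bash
python3 - <<'E'
from h import *
c=cam("wrist"); k=4/3
im=cv2.imread("pics/w2.png").astype(int)
th=-0.295; X=np.array([np.cos(th),np.sin(th)]);Y=np.array([-np.sin(th),np.cos(th)]); o=np.array([.532,-.002])
def B(ps,z):
    q=plane(c,np.array(ps)*k,z)[:,:2]-o; return np.c_[q@X,q@Y].round(4).tolist()
print("far rim outer top",B([(20,77),(120,77),(230,77)],.09))
print("near rim outer/lower",B([(40,220),(110,219)],.09),"inner",B([(60,213),(130,213)],.09))
print("end",B([(232,80)],.09), B([(231,130)],.08), "bin end",B([(30,170)],.08))
m=cv2.inRange(cv2.cvtColor(im.astype(np.uint8),cv2.COLOR_BGR2HSV),(95,60,40),(125,255,255))
n,l,s,ce=cv2.connectedComponentsWithStats(m)
for i in range(1,n):
    if s[i,4]>150: print("chip",s[i],B([ce[i]/k],.086))
print(B([(205,103)],.19), manip.get_state()["position"])
E
```

```text
far rim outer top [[-0.0916, -0.0944], [-0.0912, 0.0114], [-0.0907, 0.1278]]
near rim outer/lower [[0.0779, -0.1061], [0.0769, -0.0183]] inner [[0.0683, -0.0794], [0.0687, 0.0075]]
end [[-0.0876, 0.13]] [[-0.0328, 0.1314]] bin end [[0.0153, -0.1133]]
chip [179 134  35  38 734] [[-0.0527, 0.036]]
chip [ 56 155  37  31 659] [[-0.0385, -0.0678]]
chip [128 182  33  32 686] [[-0.013, -0.0131]]
chip [186 235  30  26 532] [[0.0337, 0.0352]]
chip [ 71 238  38  30 578] [[0.0388, -0.0696]]
[[-0.0673, 0.1012]] [0.55402976 0.09625834 0.20035295]
```

Emit:
carry_out:
  moves: [0,0,0,-2,0,0,0,0,-2,0,0,0,0,-1.6,0,0,0,0,-1,0,0,0,0,-0.7,0,0,0,0,0,0,0,0,0,0,0,0,-0.29,-0.96,0,0,0,-0.29,-0.96,0,0,0,-0.29,-0.96,0,0]

```text
clock: 7.35
position: [0.5451, 0.0665, 0.1278]
ee_rot: [0.0, 0.149, 0.989, -0.0]
contact_force: [0.1, -0.4, -1.2]
width: 0.0237
```

Emit:
carry_out:
  moves: [0,-0.29,-0.96,0,0,0,-0.29,-0.96,0,0,0,-0.29,-0.96,0,0,0,-0.29,-0.96,0,0,0,-0.29,-0.96,0,0,0,-0.29,-0.96,0,0,0,-0.29,-0.96,0,0,0,-0.29,-0.96,0,0,0,-0.29,-0.96,0,0,0,0,0,0,0]

```text
clock: 8.35
position: [0.5188, -0.0202, 0.1273]
ee_rot: [-0.0, 0.149, 0.989, -0.0]
contact_force: [0.1, 0.7, -0.9]
width: 0.0232
```

```bash
cat > look.py <<'E'
from h import *
import sys
k=sys.argv[1]
shot("wrist","w%s.png"%k)
for n in("scene","side"): shot(n,n+k+".png")
s=manip.get_state(); print(s["position"],s["clock"],s["contact_force"])
a=cv2.imread("pics/scene%s.png"%k)[150:290,170:390]; b=cv2.imread("pics/side%s.png"%k)[120:300,200:360]
w=cv2.imread("pics/w%s.png"%k)
C=np.zeros((600,800,3),np.uint8); C[:315,:420]=cv2.resize(w,(420,315)); C[:428,420:]=cv2.resize(b,(380,428),interpolation=cv2.INTER_CUBIC); C[316:583,:420]=cv2.resize(a,(420,267),interpolation=cv2.INTER_CUBIC)
cv2.imwrite("pics/comp%s.png"%k,C)
E
python3 look.py 3
```

```text
[ 0.5192044  -0.01892068  0.12728043] 8.5 [ 0.30348893 -0.02059058 -1.91674803]
```

View pics/comp3.png

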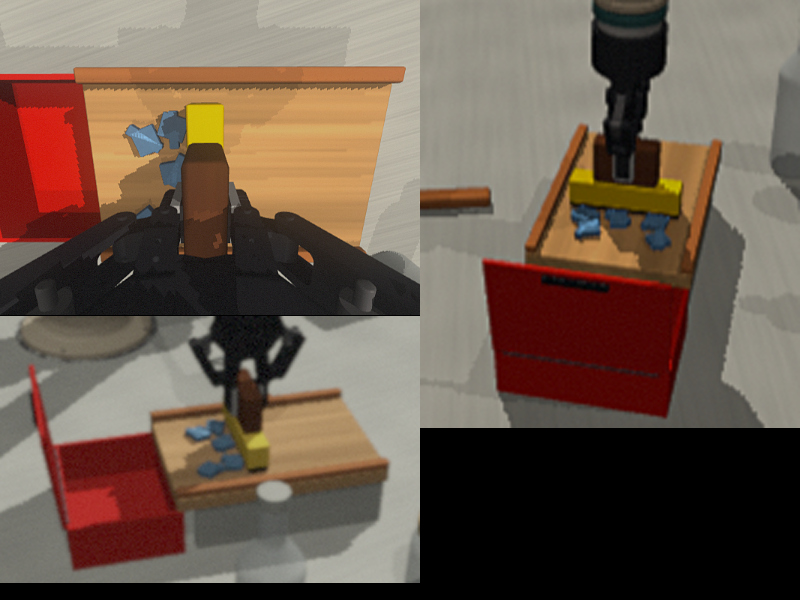

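All five chips are ahead of the scraper, with about 11 cm still to push.

Emit:
carry_out:
  moves: [0,-0.29,-0.96,0,0,0,-0.29,-0.96,0,0,0,-0.29,-0.96,0,0,0,-0.29,-0.96,0,0,0,-0.29,-0.96,0,0,0,-0.29,-0.96,0,0,0,-0.29,-0.96,0,0,0,-0.29,-0.96,0,0,0,-0.29,-0.96,0,0,0,-0.29,-0.96,0,0]

```text
clock: 9.5
position: [0.4898, -0.1159, 0.1272]
ee_rot: [-0.0, 0.149, 0.989, -0.0]
contact_force: [-0.1, -0.1, -1.7]
width: 0.0237
```

Emit:
carry_out:
  moves: [0,-0.29,-0.96,0,0,0,-0.29,-0.96,0,0,0,0,0,0,0,0,0,0,0,0,0,0,0,0,0,0,0.29,0.96,1,0,0,0.6,1.9,2,0,0,0.9,2.9,1,0,0,0.9,2.9,0,0,0,0.9,2.9,0,0]

```text
clock: 10.5
position: [0.5212, -0.0164, 0.1688]
ee_rot: [0.001, 0.149, 0.989, 0.0]
contact_force: [-0.1, 0.1, -2.4]
width: 0.0234
```

```bash
python3 look.py 4
```

```text
[ 0.52083336 -0.01604652  0.16804584] 10.65 [-0.25182335 -0.23879228 -2.29841325]
```

View pics/comp4.png

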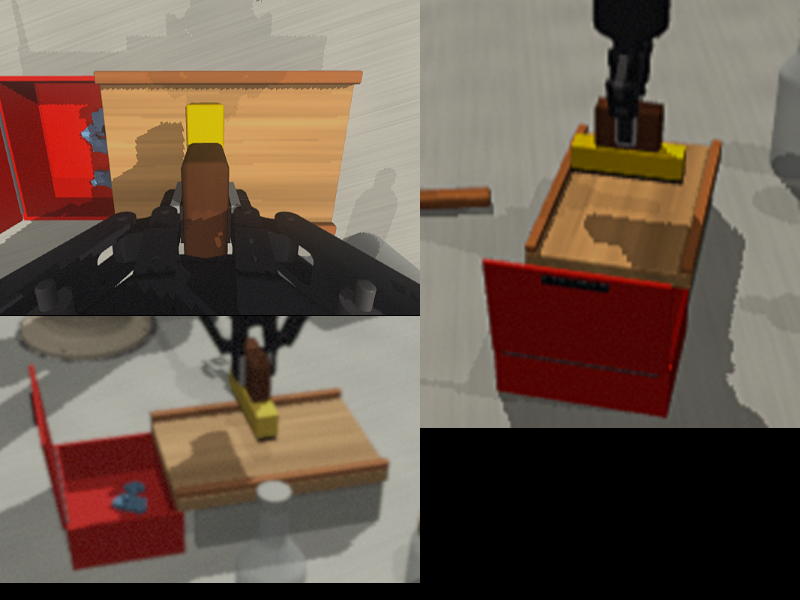

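The board is clear and the shards are in the bin at about (130,495). Next I'll carry the scraper to the open table at +y.

Emit:
carry_out:
  moves: [0,0.5,2.5,1,0,0,0.5,4,0,0,0,0.5,4,0,0,0,0.5,4,0,0,0,0.5,4,0,0,0,0.5,4,0,0,0,0.5,4,0,0,0,0.5,3,0,0,0,0,2,0,0,0,0,0,0,0]

```text
clock: 11.65
position: [0.56, 0.2986, 0.1772]
ee_rot: [-0.0, 0.148, 0.989, 0.0]
contact_force: [-0.1, -0.0, -1.8]
width: 0.0231
```

Emit:
carry_out:
  moves: [0,0,0,-4,0,0,0,0,-3.5,0,0,0,0,-2.5,0,0,0,0,-1.5,0,0,0,0,-1,0,0,0,0,-0.4,0,0,0,0,-0.2,0,0,0,0,0,0,0,0,0,0,0,0,0,0,0,0]

```text
clock: 12.65
position: [0.5608, 0.2967, 0.0472]
ee_rot: [0.001, 0.149, 0.989, 0.0]
contact_force: [1.1, -0.0, -2.1]
width: 0.023
```

Emit:
carry_out:
  moves: [0,0,0,-0.1,0,0,0,0,-0.05,0,0,0,0,0,0,30,0,0,0,0,60,0,0,0,0,100,0,0,0,0,100,0,0,0,0,100,0,0,0,0,100,0,0,0,0,100,0,0,0,0]

```text
clock: 13.65
position: [0.5603, 0.2965, 0.0448]
ee_rot: [-0.0, 0.149, 0.989, 0.0]
contact_force: [-0.2, -1.1, -0.4]
width: 0.0853
```

Emit:
carry_out:
  moves: [100,0,0,0,0,100,0,0,0,0,100,0,0,2,0,100,0,0,4,0,100,0,0,5,0,100,0,0,5,0,50,0,0,5,0,0,0,0,3,0,0,0,0,0,0,0,0,0,0,0]

```text
clock: 14.65
position: [0.5603, 0.2965, 0.2854]
ee_rot: [0.001, 0.149, 0.989, 0.0]
contact_force: [-0.1, -0.6, -1.1]
width: 0.0282
```

Emit:
carry_out:
  moves: [0,-0.9,-3.4,0,0,0,-0.9,-4.4,0,0,0,-0.9,-4.4,0,0,0,-0.9,-4.4,0,0,0,-0.9,-4.4,0,0,0,-0.9,-4.4,0,0,0,-0.9,-4.4,0,0,0,-0.9,-4.4,0,0,0,-0.9,-4.4,0,0,0,-0.9,-4.4,0,0]

```text
clock: 15.65
position: [0.4686, -0.1346, 0.2826]
ee_rot: [-0.002, 0.149, 0.989, 0.001]
contact_force: [0.3, 0.2, 0.9]
width: -0.0001
```

```bash
python3 look.py 5
```

```text
[ 0.46880304 -0.13545219  0.28260103] 15.8 [-0.21735486  0.03106461 -0.00067239]
```

View pics/comp5.png

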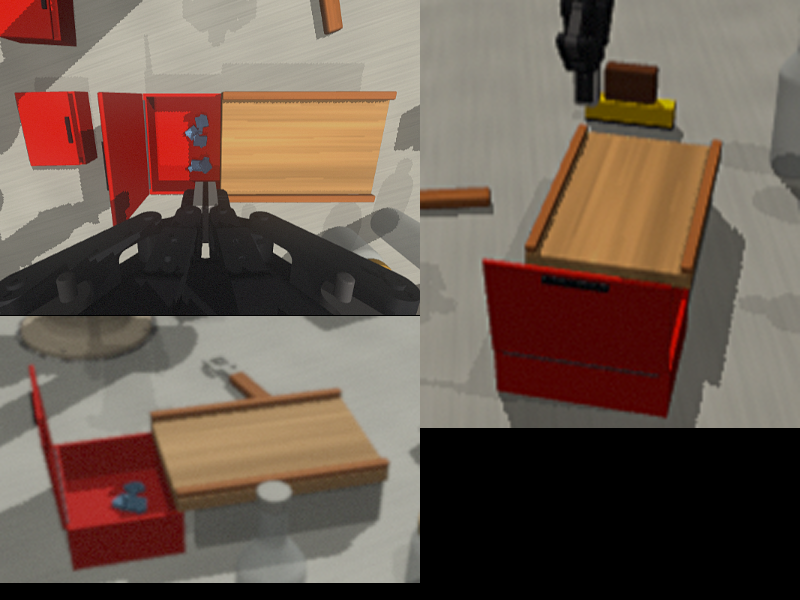

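All the shards are in the bin at (195,130)–(200,165) in the wrist view, and the scraper stands on the table. The lid is upright with its handle at the centre, so I'll go behind it and off to one side of the handle.

Emit:
carry_out:
  moves: [0,-1.62,-3.36,0,0,0,-1.62,-3.36,0,0,0,-1.62,-3.36,0,0,0,-1.62,-3.36,0,0,0,-1.62,-3.36,0,0,0,0,0,-3,0,0,0,0,-4,0,0,0,0,-4,0,0,0,0,-3,0,0,0,0,-0.8,0]

```text
clock: 16.8
position: [0.3874, -0.2976, 0.1325]
ee_rot: [-0.004, 0.148, 0.989, 0.003]
contact_force: [0.3, 0.2, 0.6]
width: 0.0004
```

Emit:
carry_out:
  moves: [0,0.3,0.96,0,0,0,0.3,0.96,0,0,0,0.3,0.96,0,0,0,0.3,0.96,0,0,0,0.3,0.96,0,0,0,0.3,0.96,0,0,0,0.3,0.96,0,0,0,0.3,0.96,0,0,0,0.3,0.96,0,0,0,0,0,0,0]

```text
clock: 17.8
position: [0.4163, -0.2136, 0.1367]
ee_rot: [-0.0, 0.148, 0.989, 0.0]
contact_force: [0.1, 0.5, -0.0]
width: 0.0002
```

Emit:
carry_out:
  moves: [0,0.3,0.96,0,0,0,0.3,0.96,0,0,0,0.3,0.96,0,0,0,0.3,0.96,-0.2,0,0,0.3,0.96,-0.4,0,0,0.3,0.96,-0.6,0,0,0.3,0.96,-0.7,0,0,0.3,0.96,-0.9,0,0,0,0,0,0,0,0,0,0,0]

```text
clock: 18.8
position: [0.4402, -0.138, 0.1084]
ee_rot: [-0.0, 0.148, 0.989, 0.0]
contact_force: [0.3, -0.4, -0.4]
width: -0.0003
```

```bash
python3 look.py 6
```

```text
[ 0.44057067 -0.1387397   0.10905718] 18.95 [-0.18064754  0.10616727 -0.0138493 ]
```

View pics/comp6.png

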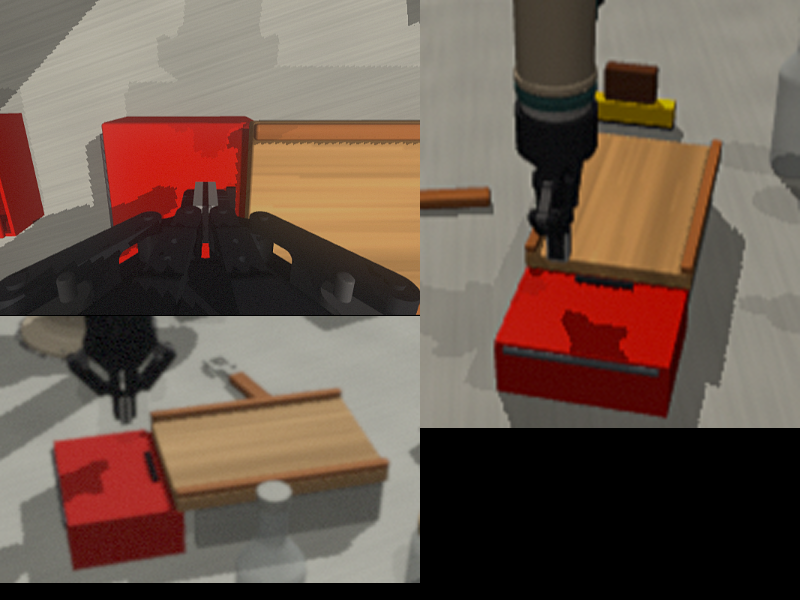

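The lid appears shut in all views. I'll press it lightly to confirm.

Emit:
carry_out:
  moves: [0,-0.3,-0.96,-1,0,0,0,0,-1,0,0,0,0,-1,0,0,0,0,-0.7,0,0,0,0,-0.4,0,0,0,0,-0.1,0,0,0,0,-0.1,0,0,0,0,0,0,0,0,0,0,0,0,0,0,0,0]

```text
clock: 19.95
position: [0.4377, -0.148, 0.0661]
ee_rot: [0.0, 0.149, 0.989, -0.0]
contact_force: [-0.3, 0.4, 0.4]
width: -0.0002
```

Emit:
carry_out:
  moves: [0,0,0,-0.1,0,0,0,0,-0.1,0,0,0,0,0,0,0,0,0,0,0,0,0,0,0,0,0,0,0,0,0,0,0,0,0,0,0,0,0,0,0,0,0,0,0,0,0,0,0,0,0]

```text
clock: 20.95
position: [0.4377, -0.148, 0.0658]
ee_rot: [0.001, 0.149, 0.989, -0.0]
contact_force: [-3.8, 2.2, 17.5]
width: -0.0005
```

Emit:
carry_out:
  moves: [0,0,0,2,0,0,0,0,4,0,0,0,0,4,0,0,0,0,4,0,0,-1,0,3,0,0,-2,0,0,0,0,-3,0,0,0,0,-2,0,0,0,0,0,0,0,0,0,0,0,0,0]

```text
clock: 21.95
position: [0.3577, -0.1482, 0.234]
ee_rot: [0.001, 0.149, 0.989, -0.0]
contact_force: [0.2, -0.6, 1.3]
width: 0.0003
```

```bash
python3 look.py 7
```

```text
[ 0.35829874 -0.14819499  0.23377546] 22.1 [ 0.48939416 -0.21140189  0.5706002 ]
```

View pics/scene7.png

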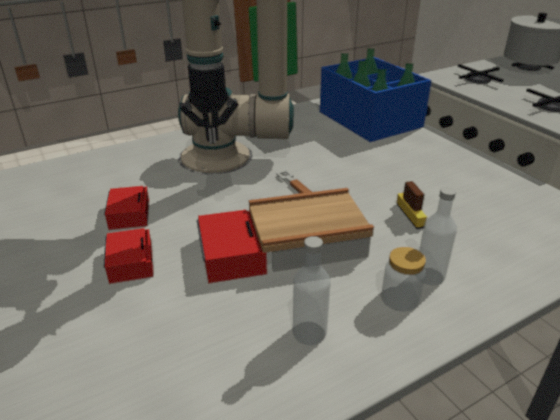

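The lid is closed at (232,240), the board is clear, and the scraper stands at (412,203). The bottles and jar are where they were, and the robot is touching nothing.

```bash
python3 -c "
from rig import manip
print(manip.sign_off())"
```

```text
the job is handed in; nothing more can be done
None
```

The job is done and handed in at about 22 s of the 72 s allowed. I pushed all five shards off the board with the scraper in one sweep. The scraper then went back on the steel table at about (0.56, 0.30), well clear of the bin. I tipped the lid shut from behind with closed fingers.

- **Shards:** After the sweep the pictures showed the board empty and the shards piled in the bin. They overlap there, so I did not count five separately. The fingers stayed about 45 mm above the board while pushing, so they did not touch any shard.
- **Lid:** A light press met a firm stop at 66 mm, the lid's closed height, with about 18 N on the fingertips.
- **Surroundings:** In the last picture the scraper is upright and both bottles and the jar stand where they were. The gripper is clear of everything.
- **Disagreement:** The board's position differed by about 5 mm between the fixed cameras and the wrist camera. This was within the clearance to the rims and did not affect the sweep.

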